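# Set the ratchet stand and lay the axle tube on it

### The arm

A 7-joint arm with a two-finger parallel gripper is mounted at the origin on the work surface. World frame = base frame: x ahead of the robot, y to its left, z up, the work surface at z = 0. Lengths are in m, angles in rad, forces in N, time in s.
With the tool pointing down it reaches from about 0.425 to 0.875 m from the base axis. Payload 4.7 kg.
Tool frame: the origin (TCP) lies at the very end of the fingers, on their centre line; the grasp point (between the pads) lies 19 mm behind it; z points along the fingers, y is the line along which they close (so a half turn about z gives the same grasp; the last joint's range is limited). The gripper opens to 87 mm and grips with 3 to 60 N. Pads are 19 mm wide; open, the fingers measure 117 mm over their backs; the gripper's body (75 mm by 190 mm) begins 51 mm behind the grasp point.
Start: joints at [-1.277, 0.321, -0.07, 1.45, 0.023, 1.371, -0.057], TCP at [0.18, 0.625, 0.223] pointing down, gripper open.
Joint ranges: [-2.86, 2.86], [-0.3, 2.09], [-1.38, 1.24], [0.06, 2.45], [-1.56, 4.7], [0.09, 2.05], [-2.69, 2.69]. Speed limits (rad/s): [2.57, 2.57, 3.14, 3.14, 3.14, 3.14, 3.14].

### API

Orientations are given as a rotation vector (axis times angle).
In Python, from bench import ctrl, get_image, job gives the robot as it stands.
- The arm moves only by the shell command python3 -m crank 'ROWS' [FORCE]. ROWS is JSON, a list that holds one entry, the list of rows, each a list of 5 numbers: the shift along the tool's x, y, z in mm, then the turn about the tool's z in rad, then the closure, from -1 (fully open) to 1 (shut), so that 0 is half open. A call has 1 to 10 rows; each row shifts and turns the commanded pose from where the row before left it, along the tool's axes as they then stand; what a row does not reach is not made up. A row lasts 1/12 s, in which the tool goes at most 41.7 mm and 7.16 degrees, less where a joint would pass 70% of its speed; a pose out of reach is approached as far as the arm can. A call with a gripper value outside its range is refused whole. The fingers move at their own pace and stop on an object; FORCE is the grip in N (left out, the last holds). Time passes only in rows, so rows that do not move let the fingers close. It gives the time, the measured TCP pose, the force, the opening and the grip force at its end, in the units of the state.
- ctrl.get_state(): the state, without advancing time (a new reading comes with each control period).
- get_image(name): name is "side" or "top" or "wrist"; returns a dict with "pixels" (400x640x3 uint8, red, green, blue), "fx", "fy", "cx", "cy" (pixels), "T" (4x4, takes a point from camera to world coordinates); the wrist camera has in their place "T_tool_cam" (4x4, takes a point from camera to tool coordinates, whose origin is the TCP and whose axes are the flange's). Camera axes: x right, y down, z forward; pixel columns grow to the right and rows downward; lengths in m; the calibration is good to about 2 mm. A picture is of the moment at which its call begins: read the wrist's pose just before it. There is no depth.
- job.close_job(): hands the job in; it is judged then, once.
The state is a dict: "time": time; "joint_positions": joint angles; "qd": joint speeds; "joint_torque": joint torques, N m; "position": TCP position; "tool_rot": TCP orientation; "ft_force": force on the tool from outside, world axes, zero at the start; "torque": the same for the moment, N m; "grip_width": opening from 0.0 (shut) to 1.0 (fully open); "grip_force": force on a finger pad.
Only numpy, scipy, OpenCV 4.12 (cv2) and the standard library are available. Lean on these libraries where they do the work, as an engineer would, in place of code of your own. Each camera call takes 0.05 s, during which the arm holds its last target. There are 200 camera calls.

### The job

On the red bench stand, lift the toothed post until its yellow gravity pawl drops in under the second tooth, not as far as the third, then lower it gently until that tooth sits on the pawl and let go, so that both V saddles are level. Then take the flanged axle tube from the sloping blue rack and lay it gently down in both Vs, centred between the saddles, the flange beyond either one. Leave the other things on the bench where they are.

Things in the scene. Friction and masses are not known exactly. Their poses are not given: they have to be found in the camera images.
- stand: red bench stand, fixed, base 230 x 90 x 12 mm. Origin: centre of its underside, z up. Two upward V saddles (90 degrees, 18 mm thick along x, 50 mm wide along y) stand in line at x = -70 mm (fixed) and x = +70 mm (on the toothed post), open space between them. Post's sleeve: 50 x 54 mm, top 123 mm above the bench, the pawl on its +y side
- fixed_saddle (a point): the point on the fixed saddle where the axis of a tube lying in its V runs, 253.5 mm above the bench; the V's bottom is 25 mm below it, the tips of the V's arms are about level with it
- post_saddle (a point): the same point on the post's saddle, 193.5 mm above the bench at joint 0; rises with the post. From 26 to 51 mm below it is a plain steel block 18 mm thick along the stand's x, 36 mm wide along y: pinch it from above, fingers on the two faces that look along the stand's x, about 37 mm below this point; nothing within 35 mm of these faces
- post (a joint): height of the toothed post, m: 0 (start) bottom stop, at most 0.112. 0.45 kg, 1 N friction. Three teeth 30 mm apart: rising, a tooth pushes the pawl aside; it drops back under it 12 mm above that tooth's seat. Seats: 0.030 first, 0.060 second (wanted, saddles level), 0.090 third. So raise to between 0.073 and 0.100 (0.085 is good), then lower
- pawl (a joint): angle of the yellow gravity pawl, rad: 0 level (holding or ready to hold), up to about 0.75 while a tooth pushes it aside; it falls back by its own weight in about 0.3 s. With the post above about 0.074 it rides up on the next (third) tooth, and follows it down again as the post is lowered slowly; if the post is let fall, the pawl lags and jams part-way (then lift again)
- tube: steel axle tube, 36 mm diameter, about 0.6 kg. Origin on its axis, mid-length, within 6 mm of its centre of mass: grip here. x axis along the tube to the flange: plain from -97 to +96 mm, then a flange 60 mm across, bolts to +110 mm; brass-coloured band at the other end. At the start it lies in the rack, x sloping up at 26 degrees (0.45 rad), flange uppermost
- rack: blue sloping rack, fixed, base plate 205 x 90 x 12 mm. Origin on the underside, z up. Two V forks 16 mm thick hold the tube at -75 mm and +88 mm along it, square to the tube; the tube's origin lies 130 mm above the rack's origin; between the forks the tube is free on both sides, above and below. Lift the tube away square to its length
- jar: a small screw-lid jar, 60 mm across, 70 mm tall; bystander, leave alone
- wrench: a steel wrench, 180 mm; bystander, leave alone
- screwdriver: a screwdriver, 190 mm; bystander, leave alone
- hammer: a hammer, 250 mm; bystander, leave alone
- cup: a white drinking cup, 80 mm across, 100 mm tall; bystander, leave alone
- spray: a blue spray can with an orange cap, 60 mm across, 170 mm tall; bystander, leave alone
- rotor: a flat steel ring, 110 mm across, 12 mm thick; bystander, leave alone
Not all that is in view belongs to the job. What is shaped like the tube but green or pink is not meant.

How it is judged:
On the way:
1. the post's second tooth sits on the pawl and the post is let go (value of joint post between 0.056 and 0.064 m and value of joint pawl below 0.12 rad and velocity of joint post between -0.01 and 0.01 m/s and contact force between the fingers and stand below 0.2 N), for 0.2 s.
At the end, for the whole second after the job is handed in: Post resting on its second tooth (joint 0.056 to 0.064 m, pawl within 0.12 rad of level); tube at rest in both Vs: middle within 18 mm of the stand's middle along x, 5 mm sideways and in height (253.5 mm), level within 2.5 degrees, in line within 0.06 rad, either way round (value of joint post between 0.056 and 0.064 m and value of joint pawl below 0.12 rad and x of tube in the frame of stand between -0.018 and 0.018 m and y of tube in the frame of stand between -0.005 and 0.005 m and z of tube in the frame of stand between 0.2485 and 0.2585 m and angle between tube's own x axis and vertical between 1.526 and 1.616 rad and angle between the x axis of tube and the x axis of stand, either way round below 0.06 rad and linear speed of tube below 0.02 m/s and angular speed of tube below 0.2 rad/s and velocity of joint post between -0.01 and 0.01 m/s); the robot touches nothing.
It fails at once if the post is let fall (drops faster than 0.35 m/s) (velocity of joint post below -0.35 m/s).
It fails at once if the tube is dropped or knocked on to the stand (over 80 N) (contact force between tube and stand above 80 N).
It fails at once if the tube is let drop (out of the fingers it moves faster than 0.45 m/s) (linear speed of tube above 0.45 m/s and contact force between the fingers and tube below 0.1 N).
It fails at once if the tube falls to the bench (height (world z) of tube below 0.07 m).
It fails at once if a bystander is moved by more than 30 mm (distance of any of jar, wrench, screwdriver, hammer, cup, spray, rotor from where it was at the start of the episode above 0.03 m).
It also fails if it takes over 59 s, if anything falls off the work surface, if the arm or the gripper's body presses on something with over 40 N, if the wrist force passes 120 N, or if a joint passes its speed limit or range.

## Working session

There is one attempt and no reset: what is moved stays moved. The work goes in short steps, Python scripts to look and compute and a shell command to move; the robot and the scene stay as the last step left them, time stands still between calls to the robot, and variables do not carry over. Pictures are saved under pics/ and viewed, at most 10 in all, crops included, and the job is handed in when it is done.

```bash
ls; mkdir -p pics
python3 - <<'E'
from bench import ctrl,get_image
import cv2,numpy as np,pickle
s=ctrl.get_state();print({k:np.round(v,3).tolist() for k,v in s.items()})
d={}
for n in("side","top","wrist"):
    d[n]=get_image(n);
    print(n,d[n]['fx'],d[n]['cx'],d[n]['cy'],np.round(d[n].get('T',d[n].get('T_tool_cam')),3).tolist())
    cv2.imwrite(f'pics/{n}0.png',d[n]['pixels'][:,:,::-1])
pickle.dump(d,open('d0.pkl','wb'))
E
```

```text
pics
{'time': 0.0, 'joint_positions': [-1.277, 0.322, -0.07, 1.452, 0.023, 1.371, -0.057], 'qd': [0.001, -0.001, 0.002, 0.0, -0.0, -0.001, 0.0], 'joint_torque': [0.0, -49.128, -0.404, -31.253, -0.064, 0.044, 0.0], 'position': [0.179, 0.624, 0.221], 'tool_rot': [-0.438, -3.111, 0.003], 'ft_force': [0.822, 0.011, 1.104], 'torque': [-0.014, -0.005, 0.035], 'grip_force': 0.0, 'grip_width': 1.003}
side 407.7989486943364 317.8543301117686 200.0159928925834 [[0.963, -0.189, 0.189, 0.278], [-0.267, -0.727, 0.632, -0.864], [0.018, -0.66, -0.751, 1.197], [0.0, 0.0, 0.0, 1.0]]
top 485.4068048538145 315.3982670367979 199.2834598114649 [[0.027, -0.998, 0.05, 0.473], [-0.999, -0.028, -0.018, 0.016], [0.019, -0.05, -0.999, 1.48], [0.0, 0.0, 0.0, 1.0]]
wrist 354.92054070136317 314.43535085188495 199.78243578299407 [[-0.0, -0.955, -0.297, 0.082], [1.0, -0.0, -0.001, 0.001], [0.0, -0.297, 0.955, -0.162], [0.0, 0.0, 0.0, 1.0]]
```

View pics/side0.png

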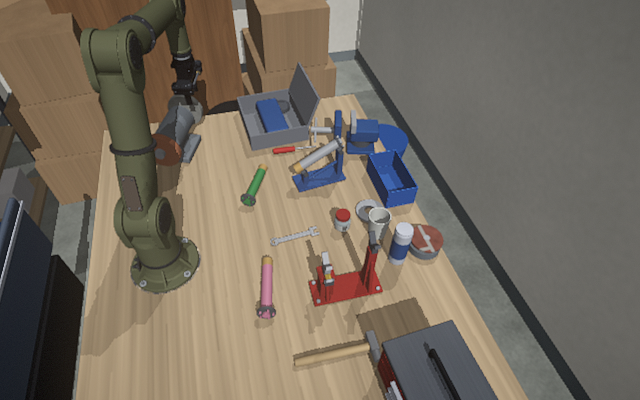

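View pics/top0.png

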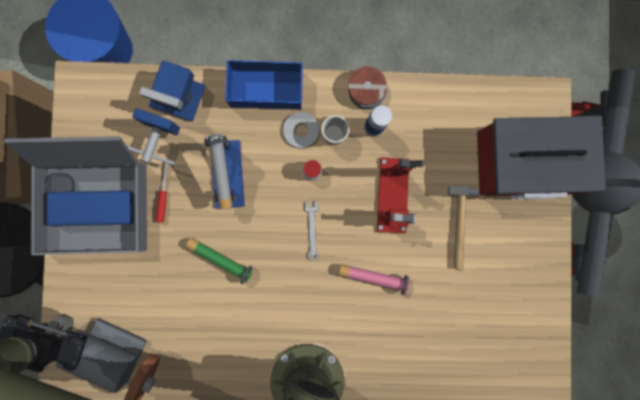

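Side view: the stand is at about (345,280), with the tall fixed saddle at (375,245) and the post at (327,265). The tube lies in the rack, flange at (335,143), band at (297,167). Top view: stand at (395,195), post end near the robot at (402,217), tube from flange (217,140) to band (225,205).

```bash
cat > h.py <<'E'
import numpy as np,cv2,pickle
from scipy.spatial.transform import Rotation as R
def ray(c,uv,T=None):
    T=c['T'] if T is None else T
    d=np.array([(uv[0]-c['cx'])/c['fx'],(uv[1]-c['cy'])/c['fy'],1.])
    return T[:3,3],T[:3,:3]@d
def onz(c,uv,z,T=None):
    o,d=ray(c,uv,T);return o+d*(z-o[2])/d[2]
def two(a,b):
    (o1,d1),(o2,d2)=a,b
    t=np.linalg.lstsq(np.c_[d1,-d2],o2-o1,rcond=None)[0]
    p,q=o1+d1*t[0],o2+d2*t[1];return (p+q)/2,np.linalg.norm(p-q)
def proj(c,p,T=None):
    T=c['T'] if T is None else T
    q=np.linalg.inv(T)@np.r_[p,1];return np.array([c['fx']*q[0]/q[2]+c['cx'],c['fy']*q[1]/q[2]+c['cy']])
def wT(c,s):
    T=np.eye(4);T[:3,:3]=R.from_rotvec(s['tool_rot']).as_matrix();T[:3,3]=s['position'];return T@c['T_tool_cam']
E
python3 - <<'E'
from h import *
d=pickle.load(open('d0.pkl','rb'))
t=d['top']['pixels'];s=d['side']['pixels']
def cr(i,x,y):return cv2.resize(i[y:y+75,x:x+100],None,fx=4,fy=4,interpolation=cv2.INTER_CUBIC)
m=np.vstack([np.hstack([cr(t,350,160),cr(t,180,132)]),np.hstack([cr(s,295,235),cr(s,275,105+15)])])
cv2.imwrite('pics/c1.png',m[:,:,::-1])
h=cv2.cvtColor(t,cv2.COLOR_RGB2HSV)
red=cv2.inRange(h,(0,140,60),(10,255,255))|cv2.inRange(h,(170,140,60),(180,255,255))
red[:, :365]=0;red[:,425:]=0;red[:145]=0;red[245:]=0
r=cv2.minAreaRect(cv2.findNonZero(red));print(r,cv2.boxPoints(r))
E
```

```text
((393.2735595703125, 194.98626708984375), (30.247528076171875, 74.04594421386719), 3.468229293823242) [[375.93777 231.02652]
 [380.4172  157.11618]
 [410.60934 158.94601]
 [406.1299  232.85635]]
```

View pics/c1.png

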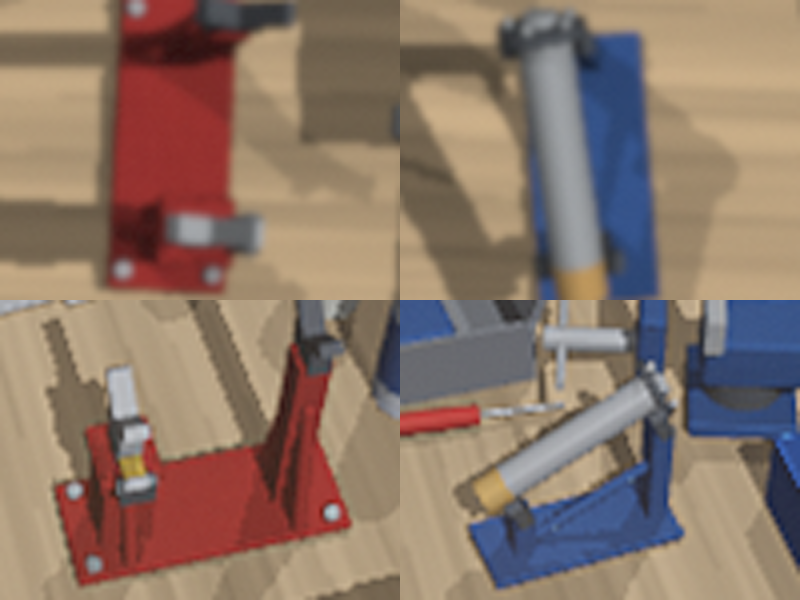

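The crops show the stand base corners in the top view at about (376,231), (408,233) and (380,157). The post's steel saddle is at (400,217), and the pawl is on the right (-Y) side. The tube runs from its flange at (214,138) to the start of its band at (225,199).

Run:
```python
from h import *
d=pickle.load(open('d0.pkl','rb'));c=d['top'];sd=d['side']
a=onz(c,(376.1,231.1),.012);b=onz(c,(407.3,233),.012)
f=onz(c,(380.4,157.1),.012)
print(a,b,f,np.linalg.norm(a-b),np.linalg.norm(a-f))
xd=(a-f)[:2];xd/=np.linalg.norm(xd);
cen=(a+b)[:2]/2-xd*.115;yaw=np.arctan2(xd[1],xd[0]);print('cen',cen,'yaw',yaw,'post',cen+.07*xd)
s3=lambda x,z:np.r_[cen+x*xd,z]
for p in [s3(.07,.1935),s3(.07,.156),s3(-.07,.2535)]: print('top',proj(c,p),'side',proj(sd,p))
# tube axis: planes
def mid(img,name,roi):
    x,y,w,h=roi;hs=cv2.cvtColor(img,cv2.COLOR_RGB2HSV)[y:y+h,x:x+w]
    return hs
def plane(c,u,v):
    o,p=ray(c,u);_,q=ray(c,v);n=np.cross(p,q);n/=np.linalg.norm(n);return n,n@o
# axis mid-points: top crop & side crop
n1,e1=plane(c,(180+160/4,132+110/4),(180+181/4,132+270/4))
n2,e2=plane(sd,(275+93/4,120+185/4),(275+233/4,120+95/4))
dr=np.cross(n1,n2);dr/=np.linalg.norm(dr);dr*=np.sign(dr[2])
p=np.linalg.solve(np.array([n1,n2,[0,0,1]]),[e1,e2,.13])
print('tube',p,dr,np.arcsin(dr[2]))
for t in(-.097,0,.11):print(proj(c,p+t*dr),proj(sd,p+t*dr))
```

```text
[ 0.45553739 -0.19676788  0.012     ] [ 0.45231516 -0.2916128   0.012     ] [ 0.68106009 -0.20525042  0.012     ] 0.09489963172943108 0.22568217064018967
cen [ 0.56884502 -0.24851275] yaw 3.103997588165223 post [ 0.49889448 -0.24588172]
top [404.70503753 216.34331519] side [328.08864857 258.678882  ]
top [401.92091547 216.54169148] side [327.62566249 265.62253613]
top [412.51025174 161.19122581] side [376.34014236 237.98637946]
tube [0.58568212 0.2504745  0.13      ] [0.88460634 0.07454219 0.46034236] 0.4783808171562281
[226.87758877 211.90067636] [291.50631907 170.58522346]
[222.76874072 180.59516737] [312.54379021 157.06113486]
[217.80089474 142.74491227] [336.81882939 141.45575253]
```

Stand centre is (0.569,-0.249), and the post saddle is near (0.499,-0.246). The tube origin is near (0.586,0.250,0.13). I'll rise and look at the tube with the wrist camera on the way to the post.

```bash
python3 -m crank '[[[0,0,-40,0,-1],[0,0,-40,0,-1],[0,0,-40,0,-1],[0,0,-40,0,-1],[0,0,-40,0,-1],[-33,-20,0,0,-1],[-33,-20,0,0,-1],[-33,-20,0,0,-1],[-33,-20,0,0,-1],[-33,-20,0,0,-1]]]' 20; python3 -m crank '[[[-33,-20,0,0,-1],[-33,-20,0,0,-1],[-33,-20,0,0,-1],[-33,-20,0,0,-1],[-33,-20,0,0,-1],[-33,-20,0,0,-1],[-33,-20,0,0,-1],[-33,-20,0,0,-1],[0,0,0,0,-1],[0,0,0,0,-1]]]'
python3 - <<'E'
from h import *
from bench import ctrl,get_image
s=ctrl.get_state();w=get_image('wrist');pickle.dump((s,w),open('w1.pkl','wb'));cv2.imwrite('pics/w1.png',w['pixels'][:,:,::-1])
print(s['time'],s['position'],s['tool_rot'])
T=wT(w,s);p=np.array([.5857,.2505,.13]);dr=np.array([.895,.0754,.4384])
for t in(-.097,0,.096,.11):print(proj(w,p+t*dr,T))
E
```

```text
time: 0.98
position: [0.3114, 0.4815, 0.4223]
tool_rot: [-0.438, -3.111, 0.0]
ft_force: [0.9, 1.1, -0.1]
grip_width: 1.004
grip_force: 0.0
time: 1.82
position: [0.5216, 0.2535, 0.4221]
tool_rot: [-0.447, -3.109, 0.002]
ft_force: [-1.5, 0.0, 0.3]
grip_width: 0.998
grip_force: 0.0
1.8167 [0.52155346 0.2535129  0.42208207] [-4.47378257e-01 -3.10934548e+00  1.65367977e-03]
[302.60604643 137.28823228]
[325.63179131 202.3428941 ]
[350.04700008 271.32320976]
[353.75317767 281.79427728]
```

View pics/w1.png

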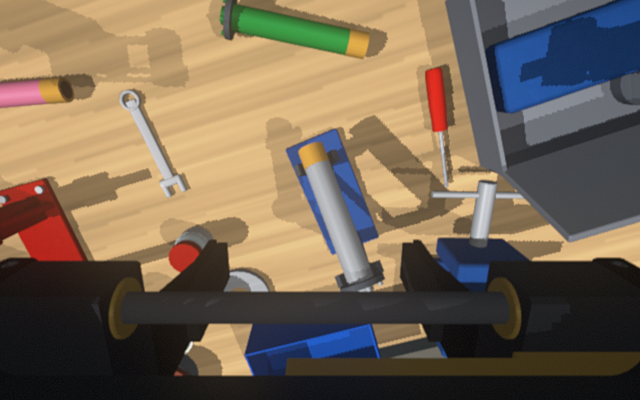

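The wrist view shows the tube from its band end at about (313,148) to its flange at about (360,275). That is about 9 px right of the prediction, so I'll refine with masks.

```bash
cat > tube.py <<'E'
from h import *
def body(img,roi):
    x,y,w,h=roi;m=np.zeros(img.shape[:2],np.uint8)
    hs=cv2.cvtColor(img,cv2.COLOR_RGB2HSV)
    g=cv2.inRange(hs,(0,0,115),(180,45,255));b=cv2.inRange(hs,(12,120,110),(28,255,255))
    out=[]
    for k in(g,b):
        k[:y]=0;k[y+h:]=0;k[:,:x]=0;k[:,x+w:]=0
        k=cv2.morphologyEx(k,cv2.MORPH_OPEN,np.ones((3,3)))
        cs=cv2.findContours(k,0,2)[0]
        out.append(max(cs,key=cv2.contourArea) if cs else None)
    return out
def ends(r):
    b=cv2.boxPoints(r);l=[np.linalg.norm(b[0]-b[1]),np.linalg.norm(b[1]-b[2])]
    i=0 if l[0]<l[1] else 1
    e=[(b[i]+b[i+1])/2,(b[(i+2)%4]+b[(i+3)%4])/2];return e
E
python3 - <<'E'
from tube import *
d=pickle.load(open('d0.pkl','rb'));s,w=pickle.load(open('w1.pkl','rb'));T=wT(w,s)
def plane(c,u,v,T=None):
    o,p=ray(c,u,T);_,q=ray(c,v,T);n=np.cross(p,q);n/=np.linalg.norm(n);return n,n@o
P={}
for n,c,roi,TT in(('top',d['top'],(195,145,50,70),d['top']['T']),('side',d['side'],(285,135,55,50),d['side']['T']),('wrist',w,(285,130,95,140),T)):
    g,b=body(c['pixels'],roi);e=ends(cv2.minAreaRect(g))
    print(n,cv2.minAreaRect(g),'band',cv2.minAreaRect(b) if b is not None else 0)
    P[n]=plane(c,*e,TT)
import itertools
for a,b in itertools.combinations(P,2):
    dr=np.cross(P[a][0],P[b][0]);dr/=np.linalg.norm(dr);dr*=np.sign(dr[2])
    p=np.linalg.solve(np.array([P[a][0],P[b][0],[0,0,1]]),[P[a][1],P[b][1],.13]);print(a,b,p.round(4),dr.round(3),np.arcsin(dr[2]),np.arctan2(dr[1],dr[0]))
E
```

```text
top ((220.9212646484375, 171.36451721191406), (54.18196105957031, 10.912050247192383), 81.63410949707031) band ((224.5, 203.5), (7.0, 9.0), 90.0)
side ((318.70587158203125, 153.82351684570312), (9.510366439819336, 42.95003890991211), 57.528804779052734) band 0
wrist ((334.1912841796875, 217.9161376953125), (116.01679992675781, 21.836349487304688), 69.04422760009766) band ((311.6379089355469, 153.84481811523438), (20.24079132080078, 25.8116512298584), 68.19859313964844)
top side [0.5985 0.2542 0.13  ] [0.895 0.094 0.437] 0.4521938591046485 0.10502917973371857
top wrist [0.6033 0.2551 0.13  ] [0.903 0.099 0.419] 0.43211890398813074 0.10889332002229885
side wrist [0.5996 0.2548 0.13  ] [0.896 0.099 0.432] 0.4471338973937375 0.11028392138401795
```

```bash
python3 -m crank '[[[-9,-37,0,0,-0.15],[-9,-37,0,0,-0.15],[-9,-37,0,0,-0.15],[-9,-37,0,0,-0.15],[-9,-37,0,0,-0.15],[-9,-37,0,0,-0.15],[-9,-37,0,0,-0.15],[-9,-37,0,0,-0.15],[-9,-37,0,0,-0.15],[-9,-37,0,0,-0.15]]]'; python3 -m crank '[[[-9,-37,0,0,-0.15],[-9,-37,0,0,-0.15],[-9,-37,0,0,-0.15],[0,0,0,0.11,-0.15],[0,0,0,0.11,-0.15],[0,0,0,0.11,-0.15],[0,0,0,0.11,-0.15],[0,0,0,0.11,-0.15],[0,0,0,0.11,-0.15],[0,0,0,0.11,-0.15]]]';python3 -m crank '[[[0,0,0,0.11,-0.15],[0,0,0,0.11,-0.15],[0,0,0,0.11,-0.15],[0,0,0,0.11,-0.15],[0,0,0,0.11,-0.15],[0,0,0,0,-0.15],[0,0,0,0,-0.15]]]'
python3 - <<'E'
from h import *
from bench import ctrl,get_image
s=ctrl.get_state();w=get_image('wrist');pickle.dump((s,w),open('w2.pkl','wb'));cv2.imwrite('pics/w2.png',w['pixels'][:,:,::-1])
T=wT(w,s);cen=np.array([.5688,-.2485]);xd=np.array([-.99929,.0376])
for x,z in((.07,.1935),(.07,.1685),(-.07,.2535)):print(proj(w,np.r_[cen+x*xd,z],T))
print(R.from_rotvec(s['tool_rot']).as_matrix()[:,:2])
E
```

```text
time: 2.7
position: [0.5042, -0.1235, 0.4228]
tool_rot: [0.431, 3.111, 0.002]
ft_force: [1.3, -1.1, -0.4]
grip_width: 0.577
grip_force: 0.0
time: 3.53
position: [0.5005, -0.2358, 0.4224]
tool_rot: [-1.576, -2.717, -0.002]
ft_force: [0.5, -0.4, 0.2]
grip_width: 0.575
grip_force: 0.0
time: 4.12
position: [0.5003, -0.2365, 0.4224]
tool_rot: [-2.246, -2.196, -0.001]
ft_force: [-0.2, 0.0, 0.2]
grip_width: 0.577
grip_force: 0.0
[313.65427334 174.90582573]
[313.71353456 170.08390823]
[458.04281592 191.25367975]
[[ 2.28779102e-02  9.99738264e-01]
 [ 9.99737921e-01 -2.28779635e-02]
 [ 8.30771907e-04  5.46378440e-05]]
```

View pics/w2.png

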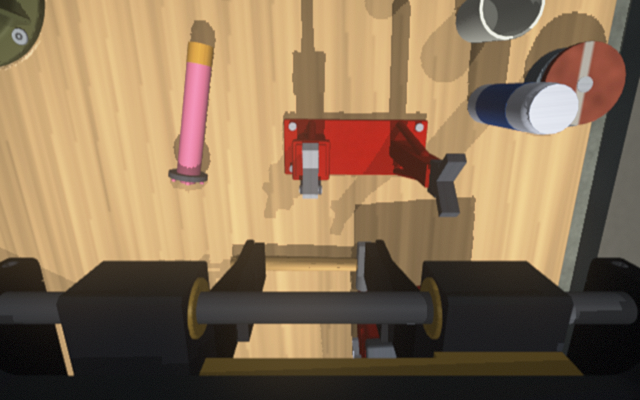

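The wrist view shows the post saddle centred at about (311,170) and the fixed saddle at about (450,185), a few px off the prediction. I'll refine with masks.

Run:
```python
from h import *
s,w=pickle.load(open('w2.pkl','rb'));T=wT(w,s)
hs=cv2.cvtColor(w['pixels'],cv2.COLOR_RGB2HSV)
g=cv2.inRange(hs,(0,0,60),(180,60,255))
pts=[]
for (x,y,x2,y2),z in(((297,138,326,202),.1935),((424,148,470,220),.2535)):
    m=np.zeros_like(g);m[y:y2,x:x2]=g[y:y2,x:x2];m=cv2.morphologyEx(m,cv2.MORPH_OPEN,np.ones((3,3)))
    c=max(cv2.findContours(m,0,2)[0],key=cv2.contourArea);r=cv2.minAreaRect(c);print(r,cv2.boundingRect(c))
    p=c[:,0,:].astype(float);top=p[p[:,1]<=p[:,1].min()+2].mean(0);bot=p[p[:,1]>=p[:,1].max()-2].mean(0)
    a,b=onz(w,top,z,T),onz(w,bot,z,T);print(top,bot,a,b,np.linalg.norm(a-b));pts.append((a+b)/2)
d=pts[0]-pts[1];print(pts,np.linalg.norm(d[:2]),np.arctan2(d[1],d[0]))
print(R.from_rotvec(s['tool_rot']).as_matrix()[:,:2].T@(pts[0]-s['position'])*1e3, s['position'])
```

```text
((310.0, 170.5), (55.0, 22.0), 90.0) (299, 143, 23, 56)
[310. 143.] [307.33333333 197.66666667] [ 0.49569354 -0.20986907  0.1935    ] [ 0.49093738 -0.27254291  0.1935    ] 0.06285405422942796
((449.1231994628906, 184.6737823486328), (25.564247131347656, 64.55167388916016), 7.815293788909912) (437, 154, 29, 63)
[455.25 154.75] [448.5 215. ] [ 0.63267122 -0.2153664   0.2535    ] [ 0.63169084 -0.27538771  0.2535    ] 0.06002931755808003
[array([ 0.49331546, -0.24120599,  0.1935    ]), array([ 0.63218103, -0.24537705,  0.2535    ])] 0.138928191910574 3.1115649912124157
[-5.09045319 -6.89938659] [ 0.50031265 -0.23646457  0.42243979]
```

```bash
python3 -m crank '[[[-11,-4,0,0.01,-0.15],[0,0,38,0,-0.15],[0,0,38,0,-0.15],[0,0,38,0,-0.15],[0,0,38,0,-0.15],[0,0,38,0,-0.15],[0,0,0,0,-0.15]]]'
python3 - <<'E'
from h import *
from bench import ctrl,get_image
s=ctrl.get_state();w=get_image('wrist');print(s['position'])
cv2.imwrite('pics/w3.png',w['pixels'][100:,130:530,::-1])
E
```

```text
time: 4.75
position: [0.4905, -0.2475, 0.2253]
tool_rot: [-2.256, -2.171, 0.01]
ft_force: [-0.8, 0.8, -1.2]
grip_width: 0.577
grip_force: 0.0
[ 0.49053653 -0.24746962  0.22533104]
```

View pics/w3.png

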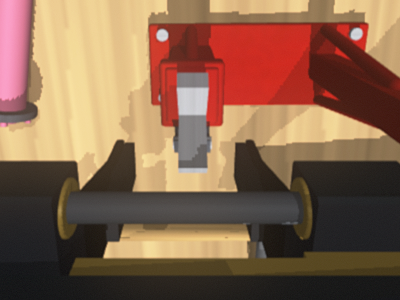

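The saddle is at about column 322 and the finger centre at about 316, so the tool is about 3.5 mm short in tool y. I'll shift, settle and descend.

```bash
python3 -m crank '[[[0,0,0,0,-0.15],[0,0,0,0,-0.15]]]'; python3 -m crank '[[[0,3.5,0,0,-0.15],[0,0,30,0,-0.15],[0,0,30,0,-0.15],[0,0,0,0,-0.15],[0,0,0,0,-0.15],[0,0,0,0,-0.15]]]'
```

```text
time: 4.97
position: [0.4968, -0.2503, 0.2356]
tool_rot: [2.261, 2.175, 0.003]
ft_force: [0.5, 0.1, 1.2]
grip_width: 0.574
grip_force: 0.0
time: 5.47
position: [0.5002, -0.25, 0.1749]
tool_rot: [2.262, 2.176, 0.002]
ft_force: [-0.1, 0.4, 0.9]
grip_width: 0.575
grip_force: 0.0
```

```bash
python3 -m crank '[[[2,-6,0,0,-0.15],[0,0,15,0,-0.15],[0,0,15,0,-0.15],[0,0,7,0,-0.15],[0,0,0,0,-0.15],[0,0,0,0,-0.15],[0,0,0,0,-0.15]]]'; python3 -m crank '[[[0,0,0,0,0.2],[0,0,0,0,0.4],[0,0,0,0,0.5],[0,0,0,0,0.7],[0,0,0,0,0.8],[0,0,0,0,0.8]]]' 15
```

```text
time: 6.05
position: [0.4937, -0.2474, 0.1368]
tool_rot: [2.263, 2.177, 0.002]
ft_force: [-0.7, 0.2, 0.7]
grip_width: 0.577
grip_force: 0.0
time: 6.55
position: [0.4949, -0.2471, 0.1358]
tool_rot: [2.261, 2.176, 0.003]
ft_force: [4.7, 0.4, -3.6]
grip_width: 0.229
grip_force: 15.0
```

```bash
python3 -m crank '[[[0,1,0,0,0.9],[0,0,0,0,0.9],[0,0,-10,0,0.9],[0,0,-10,0,0.9],[0,0,-10,0,0.9],[0,0,-10,0,0.9],[0,0,-10,0,0.9],[0,0,-10,0,0.9],[0,0,-10,0,0.9],[0,0,-10,0,0.9]]]' 35; python3 -m crank '[[[0,0,-6,0,0.9],[0,0,0,0,0.9],[0,0,0,0,0.9],[0,0,0,0,0.9],[0,0,0,0,0.9],[0,0,0,0,0.9]]]'
```

```text
time: 7.38
position: [0.4948, -0.2471, 0.2156]
tool_rot: [2.263, 2.177, 0.001]
ft_force: [5.8, -0.8, -6.4]
grip_width: 0.221
grip_force: 35.0
time: 7.88
position: [0.4948, -0.2471, 0.2212]
tool_rot: [2.263, 2.177, 0.001]
ft_force: [5.6, -1.7, -2.6]
grip_width: 0.221
grip_force: 35.0
```

```bash
python3 -m crank '[[[0,0,2.5,0,0.9],[0,0,2.5,0,0.9],[0,0,2.5,0,0.9],[0,0,2.5,0,0.9],[0,0,2.5,0,0.9],[0,0,2.5,0,0.9],[0,0,2.5,0,0.9],[0,0,2.5,0,0.9],[0,0,2,0,0.9],[0,0,0,0,0.9]]]'; python3 -m crank '[[[0,0,1,0,0.9],[0,0,1,0,0.9],[0,0,1,0,0.9],[0,0,0,0,0.9],[0,0,0,0,0.9]]]'
```

```text
time: 8.72
position: [0.4948, -0.2471, 0.1988]
tool_rot: [2.263, 2.177, 0.001]
ft_force: [7.1, -1.6, -5.8]
grip_width: 0.225
grip_force: 35.0
time: 9.13
position: [0.4948, -0.2471, 0.196]
tool_rot: [2.263, 2.177, 0.001]
ft_force: [5.8, -1.2, -4.2]
grip_width: 0.222
grip_force: 35.0
```

```bash
python3 -m crank '[[[0,0,1,0,0.9],[0,0,0,0,0.9],[0,0,0,0,0.9]]]'; python3 -m crank '[[[0,0,1,0,0.9],[0,0,0,0,0.9],[0,0,0,0,0.9]]]'
python3 - <<'E'
from h import *
from bench import get_image
s=get_image('side');cv2.imwrite('pics/s2.png',cv2.resize(s['pixels'][215:305,290:400],None,fx=5,fy=5,interpolation=2)[:,:,::-1])
E
```

```text
time: 9.38
position: [0.4948, -0.2471, 0.1953]
tool_rot: [2.263, 2.177, 0.001]
ft_force: [5.3, -1.1, -3.1]
grip_width: 0.22
grip_force: 35.0
time: 9.63
position: [0.4948, -0.2471, 0.195]
tool_rot: [2.263, 2.177, 0.002]
ft_force: [5.0, -0.5, 1.9]
grip_width: 0.222
grip_force: 35.0
```

View pics/s2.png

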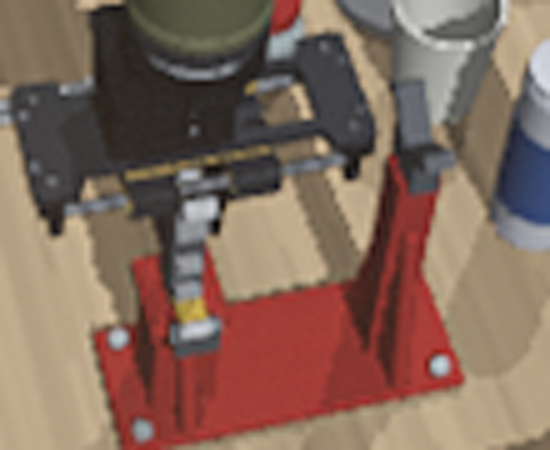

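The post stands raised in the side view, with the pawl level under the tooth at (190,310). Motion stopped at 0.195 while the downward push grew, so the tooth is seated. I'll release and rise.

```bash
python3 -m crank '[[[0,0,0,0,0.3],[0,0,0,0,0],[0,0,0,0,-0.15],[0,0,0,0,-0.15],[0,0,0,0,-0.15],[0,0,0,0,-0.15],[0,0,0,0,-0.15]]]' 10; python3 -m crank '[[[0,0,-20,0,-0.15],[0,0,-30,0,-0.15],[0,0,-40,0,-0.15],[0,0,-40,0,-0.15],[0,0,-40,0,-0.15],[0,0,-35,0,-0.15],[0,0,0,0,-0.15],[0,0,0,0,-0.15],[0,0,0,0,-0.15]]]'
python3 - <<'E'
from h import *
from bench import get_image,ctrl
s=ctrl.get_state();w=get_image('wrist');pickle.dump((s,w),open('w4.pkl','wb'));a=get_image('side')
i=np.vstack([cv2.resize(a['pixels'][225:305,295:395],(600,480),interpolation=2)[:,50:550],w['pixels'][120:220,90:590]])
cv2.imwrite('pics/s3.png',i[:,:,::-1]);print(s['position'])
E
```

```text
time: 10.27
position: [0.4936, -0.247, 0.1944]
tool_rot: [-2.264, -2.177, 0.0]
ft_force: [0.2, -0.4, 0.3]
grip_width: 0.559
grip_force: 0.0
time: 11.02
position: [0.4937, -0.247, 0.399]
tool_rot: [-2.264, -2.177, 0.0]
ft_force: [-1.0, 0.3, -0.5]
grip_width: 0.574
grip_force: 0.0
[ 0.49374364 -0.24696654  0.39897087]
```

View pics/s3.png

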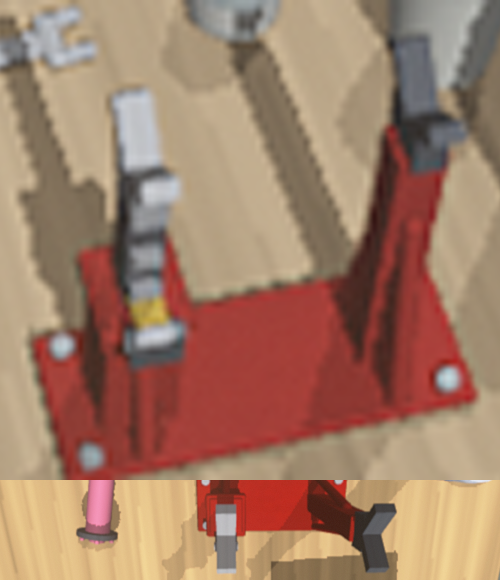

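The post's tooth is resting on the level yellow pawl at (150,315), and both saddles now look equally high. Next is the tube.

```bash
python3 -m crank '[[[0,0,0,-0.122,-0.5],[0,0,0,-0.122,-0.5],[0,0,0,-0.122,-0.5],[0,0,0,-0.122,-0.5],[0,0,0,-0.122,-0.5],[0,0,0,-0.122,-0.5],[0,0,0,-0.122,-0.5],[0,0,0,-0.122,-0.5],[0,0,0,-0.122,-0.5],[0,0,0,-0.122,-0.5]]]'; python3 -m crank '[[[0,0,0,-0.122,-0.5],[0,0,0,-0.122,-0.5],[0,0,0,-0.122,-0.5],[0,0,0,-0.122,-0.5],[0,0,0,0,-0.5],[0,0,0,0,-0.5]]]'; python3 -m crank '[[[-8.5,37.5,0,0,-0.5],[-8.5,37.5,0,0,-0.5],[-8.5,37.5,0,0,-0.5],[-8.5,37.5,0,0,-0.5],[-8.5,37.5,0,0,-0.5],[-8.5,37.5,0,0,-0.5],[-8.5,37.5,0,0,-0.5],[-8.5,37.5,0,0,-0.5],[-8.5,37.5,0,0,-0.5],[-8.5,37.5,0,0,-0.5]]]';python3 -m crank '[[[-8.5,37.5,0,0,-0.5],[-8.5,37.5,0,0,-0.5],[-8.5,37.5,0,0,-0.5],[0,0,0,0,-0.5],[0,0,0,0,-0.5],[0,0,0,0,-0.5],[0,0,0,0,-0.5]]]'
cat > look.py <<'E'
from tube import *
from bench import get_image,ctrl
s=ctrl.get_state();w=get_image('wrist');T=wT(w,s);pickle.dump((s,w),open('w5.pkl','wb'))
print(s['position'],s['joint_positions'])
A=R.from_rotvec(s['tool_rot']).as_matrix();print('yaw y',np.arctan2(A[1,1],A[0,1]))
p=np.array([.600,.2547,.13]);y=.108;dr=np.array([np.cos(y)*np.cos(.45),np.sin(y)*np.cos(.45),np.sin(.45)])
print([proj(w,p+t*dr,T).round(1).tolist() for t in(-.097,-.08,0,.05,.096)])
im=w['pixels'].copy()
e=proj(w,p-.05*dr,T).astype(int)
roi=(e[0]-50,max(e[1]-120,0),100,200)
g,b=body(im,roi)
for k in(g,b):
    if k is not None: print(cv2.minAreaRect(k),np.round(ends(cv2.minAreaRect(k)),1).tolist());cv2.drawContours(im,[k],-1,(255,0,255),1)
for t in(-.097,0,.096): cv2.circle(im,tuple(proj(w,p+t*dr,T).astype(int).tolist()),3,(255,0,0),-1)
cv2.imwrite('pics/w5.png',im[:,:,::-1])
E
python3 look.py
```

```text
time: 11.95
position: [0.4934, -0.2467, 0.398]
tool_rot: [-0.598, -3.081, -0.001]
ft_force: [-0.0, -0.1, 0.6]
grip_width: 0.752
grip_force: 0.0
time: 12.45
position: [0.4935, -0.2468, 0.3984]
tool_rot: [0.149, -3.136, -0.001]
ft_force: [0.0, -0.3, -0.7]
grip_width: 0.752
grip_force: 0.0
time: 13.28
position: [0.5414, 0.1363, 0.3991]
tool_rot: [0.149, -3.137, -0.0]
ft_force: [0.2, -0.7, 0.2]
grip_width: 0.747
grip_force: 0.0
time: 13.87
position: [0.5565, 0.247, 0.3997]
tool_rot: [-0.148, 3.138, -0.001]
ft_force: [0.1, -0.9, -0.4]
grip_width: 0.75
grip_force: 0.0
[0.55645536 0.2470243  0.39966911] [-0.71098442  0.21382072  0.31272353  1.24759267 -0.06505387  1.69005198
  1.25244316]
yaw y 1.6651321133446102
[[315.9, 120.5], [316.0, 133.0], [316.9, 193.7], [317.4, 233.3], [317.9, 270.9]]
((317.5066833496094, 186.5705108642578), (95.14636993408203, 24.127744674682617), 89.32596588134766) [[316.8999938964844, 139.0], [318.1000061035156, 234.10000610351562]]
((317.6869201660156, 128.67251586914062), (21.782581329345703, 28.0975341796875), 87.70938873291016) [[331.70001220703125, 128.10000610351562], [303.6000061035156, 129.1999969482422]]
```

View pics/w5.png

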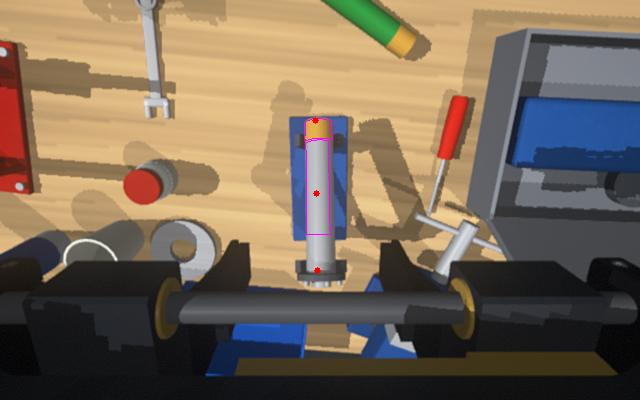

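The prediction (red dots at (316,120), (317,194), (318,271)) sits right on the tube, within 1 px. I'll descend and grip.

```bash
python3 -m crank '[[[-22,2.2,0,-0.014,-0.5],[-22,2.2,0,0,-0.5],[0,0,38,0,-0.5],[0,0,38,0,-0.5],[0,0,38,0,-0.5],[0,0,38,0,-0.5],[0,0,0,0,-0.5],[0,0,0,0,-0.5],[0,0,0,0,-0.5]]]'; python3 -m crank '[[[0,0,25,0,-0.5],[0,0,25,0,-0.5],[0,0,25,0,-0.5],[0,0,25,0,-0.5],[0,0,20,0,-0.5],[0,0,17,0,-0.5],[0,0,0,0,-0.5],[0,0,0,0,-0.5],[0,0,0,0,-0.5]]]'
```

```text
time: 14.67
position: [0.6008, 0.2576, 0.2507]
tool_rot: [-0.174, 3.133, 0.002]
ft_force: [0.0, 0.5, 1.8]
grip_width: 0.746
grip_force: 0.0
time: 15.42
position: [0.6016, 0.2587, 0.1141]
tool_rot: [-0.175, 3.132, 0.003]
ft_force: [0.5, -0.1, 0.4]
grip_width: 0.756
grip_force: 0.0
```

```bash
python3 -m crank '[[[0,0,0,0,-0.2],[0,0,0,0,0],[0,0,0,0,0.2],[0,0,0,0,0.4],[0,0,0,0,0.6],[0,0,0,0,0.6],[0,0,0,0,0.6]]]' 15
```

```text
time: 16.0
position: [0.5995, 0.2574, 0.1107]
tool_rot: [-0.176, 3.137, -0.001]
ft_force: [-1.1, -1.5, 1.7]
grip_width: 0.408
grip_force: 15.0
```

```bash
python3 -m crank '[[[0,0,0,0,0.7],[0,0,0,0,0.7],[2.2,0,-4.5,0,0.7],[4.4,0,-9,0,0.7],[6.5,0,-13.5,0,0.7],[6.5,0,-13.5,0,0.7],[6.5,0,-13.5,0,0.7],[6.5,0,-13.5,0,0.7],[6.5,0,-13.5,0,0.7],[6.5,0,-13.5,0,0.7]]]' 40; python3 -m crank '[[[0,0,-25,0,0.7],[0,0,-35,0,0.7],[0,0,-38,0,0.7],[0,0,-38,0,0.7],[0,0,-38,0,0.7],[0,0,-38,0,0.7],[0,0,-20,0,0.7],[0,0,0,0,0.7],[0,0,0,0,0.7],[0,0,0,0,0.7]]]'
python3 look.py >/dev/null
python3 - <<'E'
from h import *
from bench import get_image,ctrl
s=get_image('side');pickle.dump(s,open('s5.pkl','wb'))
st,w=pickle.load(open('w5.pkl','rb'));u,v=proj(s,st['position']).astype(int);u=max(u,75);v=max(v,60);print(u,v)
i=np.hstack([cv2.resize(s['pixels'][v-60:v+60,u-75:u+75],(450,360)),cv2.resize(w['pixels'],(350,219))[:219].repeat(1,0) if 0 else cv2.copyMakeBorder(cv2.resize(w['pixels'],(350,219)),0,141,0,0,0)])
cv2.imwrite('pics/s5.png',i[:,:,::-1])
E
```

```text
time: 16.83
position: [0.5532, 0.2528, 0.2065]
tool_rot: [0.176, -3.137, -0.001]
ft_force: [-0.7, 0.4, -4.9]
grip_width: 0.4
grip_force: 40.0
time: 17.67
position: [0.5533, 0.2526, 0.435]
tool_rot: [0.176, -3.134, 0.002]
ft_force: [-0.9, 0.3, -6.7]
grip_width: 0.406
grip_force: 40.0
303 89
```

View pics/s5.png

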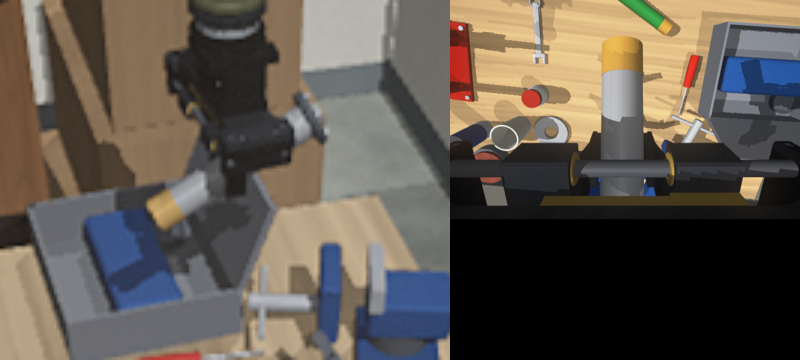

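The tube is held at mid-length, still sloping with the band end low. I'll check the saddle tips' Y from the stored picture, then carry it over.

```bash
python3 -m crank '[[[0,0,0,0.073,0.7],[0,0,0,0.073,0.7],[0,0,0,0,0.7],[-2,-20,0,0,0.7],[-2,-35,0,0,0.7],[-2,-35,0,0,0.7],[-2,-35,0,0,0.7],[-2,-35,0,0,0.7],[-2,-35,0,0,0.7],[-2,-35,0,0,0.7]]]'; python3 -m crank '[[[-2,-35,0,0,0.7],[-2,-35,0,0,0.7],[-2,-35,0,0,0.7],[-2,-35,0,0,0.7],[-2,-35,0,0,0.7],[-2,-35,0,0,0.7],[-2,-35,0,0,0.7],[-2,-26,0,0,0.7],[0,0,0,0,0.7],[0,0,0,0,0.7]]]'; python3 -m crank '[[[0,0,0,0,0.7],[0,0,0,0,0.7]]]'
python3 - <<'E'
from h import *
s,w=pickle.load(open('w4.pkl','rb'));T=wT(w,s)
hs=cv2.cvtColor(w['pixels'],cv2.COLOR_RGB2HSV);g=cv2.inRange(hs,(0,0,60),(180,60,255))
for x,y,x2,y2 in((300,140,335,220),(420,140,495,220)):
    m=np.zeros_like(g);m[y:y2,x:x2]=g[y:y2,x:x2];m=cv2.morphologyEx(m,cv2.MORPH_OPEN,np.ones((3,3)))
    c=max(cv2.findContours(m,0,2)[0],key=cv2.contourArea);p=c[:,0,:].astype(float);b=p[p[:,1]>=p[:,1].max()-1]
    print(cv2.boundingRect(c),b.min(0),b.max(0));
    for q in(b.min(0),b.max(0)):print(onz(w,q,.2535,T))
E
```

```text
time: 18.6
position: [0.5596, 0.0208, 0.436]
tool_rot: [-0.049, -3.14, -0.0]
ft_force: [1.0, 0.1, -5.4]
grip_width: 0.402
grip_force: 40.0
time: 19.43
position: [0.566, -0.2512, 0.4356]
tool_rot: [-0.058, -3.138, 0.0]
ft_force: [-0.6, -0.2, -4.9]
grip_width: 0.403
grip_force: 40.0
time: 19.6
position: [0.5676, -0.2472, 0.4364]
tool_rot: [-0.048, -3.141, -0.002]
ft_force: [-0.5, 0.7, -4.6]
grip_width: 0.405
grip_force: 40.0
(304, 145, 24, 69) [307. 213.] [325. 213.]
[ 0.48549405 -0.27227336  0.2535    ]
[ 0.5019931  -0.27291294  0.2535    ]
(453, 144, 33, 69) [457. 211.] [475. 212.]
[ 0.62274791 -0.27565264  0.2535    ]
[ 0.63928763 -0.27726367  0.2535    ]
```

```bash
python3 -m crank '[[[7,-2,0,0,0.7],[0,0,20,0,0.7],[0,0,30,0,0.7],[0,0,30,0,0.7],[0,0,30,0,0.7],[0,0,20,0,0.7],[0,0,15,0,0.7],[0,0,0,0,0.7],[0,0,0,0,0.7],[0,0,0,0,0.7]]]'; python3 -m crank '[[[0,0,2,0,0.7],[0,0,2,0,0.7],[0,0,2,0,0.7],[0,0,2,0,0.7],[0,0,0,0,0.7],[0,0,0,0,0.7]]]' 15
```

```text
time: 20.43
position: [0.5606, -0.2505, 0.2937]
tool_rot: [0.051, 3.139, -0.001]
ft_force: [0.2, -0.3, -5.0]
grip_width: 0.404
grip_force: 40.0
time: 20.93
position: [0.56, -0.2506, 0.2839]
tool_rot: [-0.053, -3.141, -0.0]
ft_force: [0.2, -0.5, -4.6]
grip_width: 0.406
grip_force: 15.0
```

```bash
for i in 1 2 3; do python3 -m crank '[[[0,0,2,0,0.7],[0,0,2,0,0.7],[0,0,2,0,0.7],[0,0,0,0,0.7]]]' | egrep 'pos|ft|width'; done
python3 - <<'E'
from bench import get_image;import pickle
pickle.dump(get_image('side'),open('s6.pkl','wb'))
E
```

```text
position: [0.5598, -0.2505, 0.2774]
ft_force: [-0.6, 0.4, -5.4]
grip_width: 0.41
position: [0.56, -0.2504, 0.2716]
ft_force: [-0.7, -0.6, -4.1]
grip_width: 0.405
position: [0.5599, -0.2505, 0.2655]
ft_force: [-0.3, 0.5, -4.9]
grip_width: 0.41
```

```bash
cat > tilt.py <<'E'
from tube import *
from bench import get_image,ctrl
import sys
st=ctrl.get_state();c=get_image('side')
g0=np.r_[st['position']]+[0,0,.019]
hs=cv2.cvtColor(c['pixels'],cv2.COLOR_RGB2HSV)
b=cv2.inRange(hs,(12,120,100),(28,255,255))
yaw=-.031;xd=np.array([np.cos(yaw),np.sin(yaw),0]);n=np.array([-xd[1],xd[0],0])
def onp(uv,off=0):
    o,d=ray(c,uv);t=(n@(g0)-off-n@o)/(n@d);p=o+d*t;return (p-g0)@xd,p[2]
e=proj(c,g0-.09*xd-[0,0,.02]).astype(int)
m=np.zeros_like(b);m[e[1]-25:e[1]+25,e[0]-25:e[0]+25]=b[e[1]-25:e[1]+25,e[0]-25:e[0]+25]
k=max(cv2.findContours(m,0,2)[0],key=cv2.contourArea);M=cv2.moments(k);uv=(M['m10']/M['m00'],M['m01']/M['m00'])
# band visible surface ~ towards the camera: radius 18 mm
view=c['T'][:3,3]-g0;view/=np.linalg.norm(view)
x,z=onp(uv,.012);print('band',np.round(uv,1),cv2.contourArea(k),'x',round(x,4),'dz',round(z-.012*0-g0[2],4),'tilt~',np.arctan2(g0[2]-(z-.010),-x))
cv2.imwrite('pics/t.png',c['pixels'][:,:,::-1]);print(st['position'],st['ft_force'])
E
python3 tilt.py
```

```text
band [324.4 248.9] 21.0 x -0.0782 dz -0.0146 tilt~ 0.3049582984546051
[ 0.55987051 -0.25051704  0.26569379] [-0.04685917  0.30579023 -5.73248887]
```

```bash
for i in 1 2 ; do python3 -m crank '[[[0,0,2,0,0.7],[0,0,2,0,0.7],[0,0,2,0,0.7],[0,0,2,0,0.7],[0,0,0,0,0.7],[0,0,0,0,0.7]]]' | egrep 'pos|ft|width'; python3 tilt.py; done
```

```text
position: [0.5598, -0.2506, 0.2578]
ft_force: [-0.8, 0.3, -4.9]
grip_width: 0.412
band [323.5 248.9] 17.0 x -0.0809 dz -0.0059 tilt~ 0.1937333084867769
[ 0.55981655 -0.25063781  0.25775021] [-0.80396322  0.33845348 -4.89998047]
position: [0.5598, -0.2506, 0.2497]
ft_force: [-0.0, 0.8, -5.0]
grip_width: 0.41
band [324.8 253.4] 10.5 x -0.0765 dz -0.021 tilt~ 0.38478127628796743
[ 0.55983221 -0.25057676  0.24972221] [-0.01742848  0.79759683 -4.99626938]
```

Run:
```python
from tube import *
from bench import get_image,ctrl
c=cv2.imread('pics/t.png')[:,:,::-1].copy();g0=ctrl.get_state()['position']+np.array([0,0,.019])
sd=get_image('side');tp=get_image('top')
yaw=-.031;xd=np.array([np.cos(yaw),np.sin(yaw),0])
for n,c in(('side',sd),('top',tp)):
    hs=cv2.cvtColor(c['pixels'],cv2.COLOR_RGB2HSV)
    for th in(0,.15,.3,.45):
        a=xd*np.cos(th)+np.array([0,0,np.sin(th)]);print(n,th,[proj(c,g0+t*a).round(1).tolist() for t in(-.097,-.08,.096,.11)])
    if n=='side': x0,x1,y0,y1=296,346,222,284
    else: x0,x1,y0,y1=395,425,140,245
    for r in range(y0,y1,2):
        print(r,''.join('Y' if 10<h<30 and s>125 and v>90 else 'R' if (h<9 or h>171) and s>130 else 'g' if s<50 and v>140 else 'd' if s<60 and v>70 else 'k' if v<=70 else '.' for h,s,v in hs[r,x0:x1]))
```

```text
side 0 [[316.7, 246.9], [322.7, 245.8], [383.0, 234.2], [387.6, 233.3]]
side 0.15 [[317.0, 249.9], [322.9, 248.2], [383.3, 231.3], [388.1, 229.9]]
side 0.3 [[318.1, 252.5], [323.7, 250.4], [382.9, 228.4], [387.7, 226.7]]
side 0.45 [[319.8, 254.8], [325.1, 252.4], [381.8, 225.8], [386.4, 223.6]]
222 ......................................ddk..dd.kkkk
224 ......................................ddk..ddkddkk
226 .................dddd.................dddddddddgdk
228 ............ddddddddd..................dddddddddkk
230 ...........ddddddd.......................dgggdddkk
232 ...ddddddddddddddddddddd......................kdkk
234 ggddddddddddddddddddddd........................kkk
236 gggddddd......................................kkkk
238 g..........................................dddkkkk
240 ..........................gddddd...dddddddddddkkkk
242 .............................Y.gdddggggggddddddkkk
244 ......................YY......Yggggggggggddddddkk.
246 ................................gggggggggggdddddk.
248 ................................dgggggggggdddddddd
250 ..............................
[... 2347 characters left out ...]

206 RRRRRRRRRR.dddddddddkkkkkkkkkk
208 RRRRRRRRRR.dddddddddkkkkkkkkkk
210 RRRRRRRRRR.ddddddddkkkkkkkkkkk
212 RRRRRRRRR.ddddddddkkkkkkkkkkkk
214 R.dddd...ddddddddkkkkkkkkkkkdd
216 .dddddddddddddddkkkkkkkkkkkddd
218 .dddddddd......kkkkkkkkkkk.ddd
220 ..dddddd......kkkkkkkkkkkddddd
222 RRRRRRRRRY..kkkkkkkkkkkkdddddd
224 RRRRRRRRRY.kkkkkkkkkkkkddddddd
226 RRRRRRR...kkkkkkkkkkkkddddd.dd
228 RRRRR.dddkkkkkkkkkkkkdddddddd.
230 RRRRRR.ddkkkkkkkkkkkdd.dd..ddd
232 RRRRRRRkkkkkkkkkkkdd..ddddd.dd
234 .......kkkkkkkkkkdddd.d.dddddd
236 ......kkkkkkkkkkdddd.d.dd.dddd
238 .....kkkkkkkkkkk.ddddddddddddd
240 ....kkkkkkkkkkdddddddddddddddd
242 ...kkkkkkkkkkdddd.dddddddddddd
244 ..kkkkkkkkkkdd.ddddddddddddddd
```

The top view's tube axis near the flange is at about column 417, row 156. That implies a tilt of about 0.2, which matches pivoting on the post saddle. I'll continue down.

```bash
python3 -m crank '[[[0,0,2,0,0.7],[0,0,2,0,0.7],[0,0,2,0,0.7],[0,0,2,0,0.7],[0,0,2,0,0.7],[0,0,0,0,0.7],[0,0,0,0,0.7]]]' | egrep 'pos|ft|width'; for i in 1 2 3 4; do python3 -m crank '[[[0,0,1,0,0.7],[0,0,0,0,0.7],[0,0,0,0,0.7]]]' | egrep 'pos|ft|width'; done
```

```text
position: [0.5604, -0.25, 0.2407]
ft_force: [-1.0, 3.2, 1.0]
grip_width: 0.409
position: [0.5605, -0.25, 0.2405]
ft_force: [-2.7, 4.2, 5.1]
grip_width: 0.409
position: [0.5606, -0.2498, 0.2401]
ft_force: [-2.7, 5.4, 8.2]
grip_width: 0.403
position: [0.5607, -0.2495, 0.2394]
ft_force: [-3.9, 6.8, 9.7]
grip_width: 0.412
position: [0.5607, -0.2491, 0.2384]
ft_force: [-4.8, 6.7, 9.0]
grip_width: 0.409
```

Contact came 6 mm early with a +Y side force, so the tube is riding on one V arm. I'll ease it toward +Y.

```bash
for i in 1 2 3 4; do python3 -m crank '[[[0,1,0,0,0.7],[0,0,0,0,0.7],[0,0,0,0,0.7]]]' | egrep 'pos|ft'; done
```

```text
position: [0.5608, -0.2488, 0.2382]
ft_force: [-3.3, 5.6, 7.1]
position: [0.561, -0.2483, 0.2377]
ft_force: [-0.8, 4.8, 6.6]
position: [0.561, -0.2475, 0.2369]
ft_force: [0.7, 3.8, 5.2]
position: [0.5606, -0.2466, 0.2361]
ft_force: [1.9, 2.1, 3.6]
```

```bash
for i in 1 2 3; do python3 -m crank '[[[0,1,0,0,0.7],[0,0,0,0,0.7],[0,0,0,0,0.7]]]' | egrep 'pos|ft'; done
```

```text
position: [0.5605, -0.2464, 0.236]
ft_force: [3.9, -0.4, 0.1]
position: [0.5599, -0.2459, 0.2357]
ft_force: [2.7, -3.1, -1.0]
position: [0.5595, -0.2455, 0.2357]
ft_force: [2.7, -5.7, -2.7]
```

```bash
python3 -m crank '[[[0,-2,0,0,0.7],[0,0,0,0,0.7],[0,0,0,0,0.7]]]' | egrep 'pos|ft';for i in 1 2; do python3 -m crank '[[[0,0,1,0,0.7],[0,0,0,0,0.7],[0,0,0,0,0.7]]]' | egrep 'pos|ft'; done
python3 - <<'E'
from tube import *
from bench import get_image,ctrl
s=ctrl.get_state();A=R.from_rotvec(s['tool_rot']).as_matrix();print('xyaw',np.arctan2(-A[1,0],-A[0,0]),s['torque'])
g0=s['position']+np.array([0,0,.019]);c=get_image('top');yaw=-.031;xd=np.array([np.cos(yaw),np.sin(yaw),0])
for th in(0,.1,.2):
    a=xd*np.cos(th)+np.array([0,0,np.sin(th)]);print(th,[proj(c,g0+t*a).round(1).tolist() for t in(-.097,.08,.096,.11)])
hs=cv2.cvtColor(c['pixels'],cv2.COLOR_RGB2HSV)
for r in range(140,172,2):
    print(r,''.join('R' if (h<9 or h>171) and s>130 else 'g' if s<50 and v>140 else 'd' if s<60 and v>70 else 'k' if v<=70 else '.' for h,s,v in hs[r,395:440]))
E
```

```text
position: [0.5595, -0.2456, 0.2357]
ft_force: [-0.8, -1.9, -0.3]
position: [0.5596, -0.2456, 0.2355]
ft_force: [-3.2, -0.2, 4.2]
position: [0.5597, -0.2458, 0.2353]
ft_force: [-4.0, -0.1, 7.2]
xyaw -0.03417523661289381 [0.07110192 1.02009823 0.20674886]
0 [[408.1, 230.2], [411.5, 160.8], [411.8, 154.5], [412.0, 149.1]]
0.1 [[407.3, 230.0], [412.1, 160.5], [412.6, 154.2], [413.0, 148.7]]
0.2 [[406.6, 229.4], [412.8, 160.6], [413.4, 154.2], [413.9, 148.6]]
140 .............................................
142 .............................................
144 .............................................
146 .........d....dggggggd...dd..................
148 .......ddddddddddddddddggggg.................
150 ......dkkkkkkddddddddddddddddd...............
152 .......dkkkkkddddddddddddddddd.............kk
154 ..........dddddgggggggggg................kkkk
156 ..........dddddgggggggggg..............kkkkkk
158 RRR.......ddddggggggggggg.............kkkkkkk
160 RRRR.kkkkdddddggggggggggddddd.......kkkkkkkkk
162 RRRR.kkkkkddddggggggggggdddddd.dkdkkkkkkkkkkd
164 RRR.kkkkkkddddggggggggggddddd...kkkkkkkkkkkdd
166 RRRRRkkkkkddddggggggggggdddd....kkkkkkkkkkddd
168 RRRRRRRk.dddddgggggggggg......kkkkkkkkkkkdddd
170 RRRRRRRR.dddddgggggggggg.....kkkkkkkkkkkd.ddd
```

The tube axis is now at columns 411.5–412.3 over rows 156–170, level in both Vs. I'll release gently.

```bash
python3 -m crank '[[[0,0,-1,0,0.7],[0,0,0,0,0.7],[0,0,0,0,0.1],[0,0,0,0,0],[0,0,0,0,-0.1],[0,0,0,0,-0.2],[0,0,0,0,-0.3],[0,0,0,0,-0.3],[0,0,0,0,-0.3]]]' 4
python3 -m crank '[[[0,0,-10,0,-0.3],[0,0,-20,0,-0.3],[0,0,-30,0,-0.3],[0,0,-35,0,-0.3],[0,0,-35,0,-0.3],[0,0,-30,0,-0.3],[30,0,-5,0,-0.3],[0,0,0,0,-0.3],[0,0,0,0,-0.3],[0,0,0,0,-0.3]]]'
python3 - <<'E'
from tube import *
from bench import get_image,ctrl
s=ctrl.get_state();w=get_image('wrist');T=wT(w,s)
p=np.array([.5605,-.2462,.2535]);xd=np.array([np.cos(-.031),np.sin(-.031),0])
print(s['position'],[proj(w,p+t*xd,T).round(1).tolist() for t in(-.097,-.06,0,.06,.096)])
e=proj(w,p-.02*xd,T).astype(int)
g,b=body(w['pixels'],(e[0]-45,0,90,400))
for k in(g,b):
    if k is not None:
        r=cv2.minAreaRect(k);print(r);[print(onz(w,q,.2535,T).round(4)) for q in ends(r)]
hs=cv2.cvtColor(w['pixels'],cv2.COLOR_RGB2HSV)
for r in range(0,270,6):
    print(r,''.join('Y' if 10<h<30 and s>125 and v>90 and v>150 else 'R' if (h<9 or h>171) and s>130 else 'g' if s<50 and v>140 else 'd' if s<60 and v>70 else 'k' if v<=70 else '.' for h,s,v in hs[r,220:420:3]))
E
```

```text
time: 28.12
position: [0.5603, -0.2456, 0.235]
tool_rot: [0.053, 3.141, 0.0]
ft_force: [-0.7, -0.5, 0.5]
grip_width: 0.639
grip_force: 0.0
time: 28.95
position: [0.5303, -0.2444, 0.4003]
tool_rot: [0.053, 3.14, 0.001]
ft_force: [0.5, 0.8, -0.1]
grip_width: 0.649
grip_force: 0.0
[ 0.5303356  -0.24443343  0.40034718] [[312.3, 108.4], [312.5, 152.1], [312.8, 216.6], [313.1, 274.5], [313.2, 306.5]]
((312.0, 218.5), (145.0, 38.0), 90.0)
[ 0.4952 -0.2446  0.2535]
[ 0.6387 -0.2497  0.2535]
((310.5, 128.5), (35.0, 49.0), 90.0)
[ 0.4809 -0.2243  0.2535]
[ 0.4795 -0.2663  0.2535]
0 ...............................................................YYYY
6 ..............................................................YYYYY
12 ...................................................................
18 ...................................................................
24 ...................................................................
30 ...................................................................
36 ...................................................................
42 .........................
[... 1997 characters left out ...]
........RRgggggggggggdd..R..........................
216 .......................RRgggggggggggdd..R..........................
222 .......................RRgggggggggggdd.RR..........................
228 .......................Rggggggggggggdd.gR..........................
234 .........................gggggggggggdd.............................
240 ........k................gggggggggggdd.............................
246 ......kkkkkkk............gggggggggggdd.............kkkkkkk.........
252 .....kkkkkkkk.............ggggggggggdd.............kkkkkkkk.....gdd
258 ....kkkkkkkkk.............ggggggggggdd.............kkkkkkkkk...gggd
264 ..kkkkkkkkkkk.............ggggggggggdd........d....kkkkkkkkkkkdgggg
```

```bash
python3 -c "
from bench import job
print(job.close_job())"
```

```text
the job is handed in; nothing more can be done
None
```

The job is handed in at about 29 s on the robot clock, with no verdict returned: the post was set on its second tooth and let go, and the tube was laid in both Vs, near-centred and near-level in the last pictures, flange beyond the fixed saddle, with the arm clear.

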